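Close up the pantry row with the sliding divider

ROBOT

A 6-joint arm with a two-finger parallel gripper is mounted at the origin on the work surface. World frame = base frame: x ahead of the robot, y to its left, z up, the work surface at z = 0. Lengths are in m, angles in rad, forces in N, time in s.
With the tool pointing down it reaches from about 0.35 to 0.975 m from the base axis. Payload 17.4 kg.
Tool frame: the origin (TCP) lies at the very end of the fingers, on their centre line; the grasp point (between the pads) lies 19 mm behind it; z points along the fingers, y is the line along which they close (so a half turn about z gives the same grasp; the last joint's range is limited). The gripper opens to 85 mm and grips with 20 to 120 N. Pads are 22 mm wide; open, the fingers measure 114 mm over their backs; the gripper's body (76 mm by 85 mm) begins 54 mm behind the grasp point. The pads swing forward as they close: fully open they stand 13 mm farther back than shut.
Start: joints at [1.176, 0.116, 1.442, -0, 1.584, -0.038], TCP at [0.236, 0.632, 0.2] pointing down, gripper open.
Joint ranges: [-2.83, 2.83], [-0.83, 2.19], [0.07, 2.5], [-1.14, 4.28], [0.01, 3], [-2.97, 2.97]. Speed limits (rad/s): [1.89, 1.89, 2.22, 3.14, 3.14, 3.14].

INTERFACE

Orientations are given as a unit quaternion [w, x, y, z].
In Python, from bench import movep, move_linear, goto_joints, ungrasp, grab, sleep, ik, read_state, snapshot, PlanningError, job_done, trace gives the robot as it stands. The module is installed in compiled form; this text tells all that it offers. Calls block until the motion is done:
- movep(position, orientation): joint-space move of the TCP to a pose.
- move_linear(position, rotation=None, max_speed=0.15): straight line of the TCP; rotation=None keeps the orientation; max_speed is the mean speed in m/s.
- goto_joints(angles): joint-space move.
- ungrasp() and grab(effort=None): open the fingers fully, or close them until they stop; effort is the grip in N (None keeps the last).
- sleep(seconds).
- ik(position, orientation): joint angles nearest the present ones, or None.
- read_state(): the state.
- snapshot(name): name is "side" or "top"; returns a dict with "frame" (420x560x3 uint8, blue, green, red), "fx", "fy", "cx", "cy" (pixels), "k1" (the pictures are not rectified: a ray, as slopes to the right and down, at radius r is drawn at 1 + k1 r^2 times it, then the intrinsics apply), "rvec" (rotation vector, rad) and "tvec" (3), from world to camera coordinates, as OpenCV has them. Camera axes: x right, y down, z forward; pixel columns grow to the right and rows downward; lengths in m; the calibration is good to about 2 mm. A picture is of the moment at which its call begins. There is no depth.
A pose or a line that the arm cannot do raises PlanningError and nothing moves.
- job_done(): hands the job in; it is judged then, once.
Trained networks look in the newest picture that a camera, given by its name, has taken for a name from the list of things; names that differ only in an ending like _2 or _b are one class to them, and where a whole thing is asked for, a point or a joint stands for the part that bears it (a point fixed in the world has none). Each returns a list of dicts, best first, with "score" (0 to 1); they miss things now and then, are a little off and sometimes report something else, mostly with a low value. They report only what shows in the picture. A call takes as long as a camera call. They do not tell look-alikes from the thing itself.
- trace(camera, label): "pixels" (420x560 bool, what is visible of it) and "pixel" ([row, column] in pixels, amid what is visible of it).
The state is a dict: "t": time; "joints": joint angles; "joint_vel": joint speeds; "joint_efforts": joint torques, N m; "eef_pos": TCP position; "eef_rot": TCP orientation; "ft_force": force on the tool from outside, world axes, zero at the start; "torque": the same for the moment, N m; "grip_width": finger opening in m; "gripper_force": force on a finger pad.
Only numpy, scipy, OpenCV 4.12 (cv2) and the standard library are available. Lean on these libraries where they do the work, as an engineer would, in place of code of your own. Each camera call takes 0.05 s, during which the arm holds its last target. There are 200 camera calls.

TASK

On the pantry shelf, push the organiser's sliding divider along its rails until the black tin and the glass jar are closed up with no gaps and you feel the whole row come firm against the clamped end cheek; then back away, leaving the row standing closed up. The jar is thin glass, so go slowly and press gently, move the tin and jar only with the divider, never with the gripper or arm, and leave the other pantry things where they are.

Things in the scene. Friction and masses are not known exactly. Their poses are not given: they have to be found in the camera images.
- rack: row organiser, fixed: light wooden tray 160 (x) x 480 (y) x 18 mm, rails 14 mm high along its long edges, inner faces 58 mm off the centre line. Origin under it on the centre line; the divider slides along its +y. Tin and jar stand on the tray. The upright end cheek (darker wood, 150 x 18 x 85 mm) is clamped across it, inner face anywhere 185 to 235 mm along +y: not reported, find it by feel
- divider (a joint): slide of the white plastic divider carriage (m): its front face stands at y = -100 mm + this value in the organiser's frame; grows towards the cheek; range 0 to 220 mm. Stays where it is left; takes about 2 to 4 N to slide empty, more with tin and jar before it, depending on their weight and friction. Carriage 158 mm wide (x); its deck is 42 mm above the shelf
- divider_front (a point): front plate of the divider, which pushes the row: 112 (x) x 10 (y) mm, its top 93 mm above the shelf; this point is at its front (+y) face, on the centre line, at tray floor level
- push_tab (a point): centre of the rear (-y) face of the orange upright tab at the back of the divider: the place to push, from behind, towards +y. The tab is 60 (x) x 10 (y) mm and stands from 47 to 93 mm above the shelf; this point is 68.5 mm above the shelf and 90 mm behind the divider's front face. Axes as the organiser's
- jar: clear thin-walled glass jar with steel lid, 84 mm diameter, 110 mm high; origin under its centre. Empty and fragile: it must not be squeezed between its neighbours with more than about 20 N, knocks included
- tin: matte black tin with hinged lid (closed): 105 (x) x 50 (y) x 85 mm; origin under its centre. It may stand a little askew at first and squares up when pressed; tin or jar may come first in the row
- bowl: beige ceramic bowl, 130 mm across, 60 mm high; a bystander, origin under it; leave alone
- funnel: stainless steel funnel standing mouth down, 104 mm across, 105 mm high; a bystander, origin under it; leave alone
- clip: small blue plastic bag clip, 80 x 14 x 14 mm, lying flat; a bystander, origin under it; leave alone
- spice: small amber glass spice jar with black cap, 48 mm across, 100 mm high; a bystander, origin under it; leave alone
- can: food can with green label, 74 mm across, 110 mm high; a bystander, origin under it; leave alone
- spoon: wooden spoon, 180 mm long, lying flat; a bystander, origin under it; leave alone
Not all that is in view belongs to the job. Leave any pink or purple look-alike of the jar alone.

How it is judged:
On the way:
1. the closed-up row is felt to press against the end cheek (at least 1.5 N) (y of end_cheek in the frame of divider_front below 0.147 m and contact force between any of jar, tin and end_cheek above 1.5 N), for 0.02 s.
At the end, for the whole second after the job is handed in: The divider is at rest with no more than 3 mm of gap left in the whole row between divider and end cheek (tin 50 + jar 84 mm); tin and jar stand upright and still on the tray between them (y of end_cheek in the frame of divider_front between 0.139 and 0.146 m and velocity of joint divider between -0.005 and 0.005 m/s and angle between each of jar, tin's own z axis and vertical below 0.08 rad and linear speed of each of jar, tin below 0.01 m/s and y of jar in the frame of rack between 0.055 and 0.225 m and z of jar in the frame of rack between 0.012 and 0.025 m and x of jar in the frame of rack between -0.03 and 0.03 m and y of tin in the frame of rack between 0.055 and 0.225 m and z of tin in the frame of rack between 0.012 and 0.025 m and x of tin in the frame of rack between -0.03 and 0.03 m); the robot touches nothing.
It fails at once if the jar is squeezed with more than 20 N (contact force between jar and tin above 20 N or contact force between jar and end_cheek above 20 N or contact force between jar and divider_plate above 20 N).
It fails at once if the robot touches the jar or the tin (contact force between any of jar, tin and the fingers above 0.3 N or contact force between any of jar, tin and the arm above 0.3 N).
It fails at once if the jar or the tin tips (angle between any of jar, tin's own z axis and vertical above 0.35 rad).
It fails at once if another pantry thing is moved more than 15 mm (distance of any of bowl, funnel, clip, spice, can, spoon from where it was at the start of the episode above 0.015 m).
It also fails if it takes over 48 s, if anything falls off the work surface, if the arm or the gripper's body presses on something with over 40 N, if the wrist force passes 120 N, or if a joint passes its speed limit or range.

## Working session

There is one attempt and no reset: what is moved stays moved. The work goes in short steps, each a Python script; the robot and the scene stay as the last script left them, time stands still between calls to the robot, and variables do not carry over. Pictures are saved under pics/ and viewed, at most 10 in all, crops included, and the job is handed in when it is done.

```bash
mkdir -p pics
cat > h.py <<'E'
import numpy as np, cv2
from bench import *
def cam(name):
    s=snapshot(name); R=cv2.Rodrigues(np.array(s["rvec"],float))[0]; s["R"]=R; s["C"]=-R.T@np.array(s["tvec"],float).ravel(); return s
def ray(s,rc):
    # pixel -> direction in world
    K=np.array([[s["fx"],0,s["cx"]],[0,s["fy"],s["cy"]],[0,0,1.]])
    p=cv2.undistortPoints(np.array([[[rc[1],rc[0]]]],float),K,np.array([s["k1"],0,0,0.]))[0,0]
    return s["R"].T@np.array([p[0],p[1],1])
def onz(s,rc,z):
    d=ray(s,rc); return s["C"]+d*(z-s["C"][2])/d[2]
def proj(s,P):
    K=np.array([[s["fx"],0,s["cx"]],[0,s["fy"],s["cy"]],[0,0,1.]])
    return cv2.projectPoints(np.array(P,float).reshape(-1,1,3),np.array(s["rvec"],float),np.array(s["tvec"],float),K,np.array([s["k1"],0,0,0.]))[0][:,0,::-1]
E
python3 - <<'E'
from h import *
a=cam("side");b=cam("top")
for n,s in(("side",a),("top",b)):
    cv2.imwrite(f"pics/{n}0.png",s["frame"]); print(n,s["C"].round(3),s["k1"])
    for l in("rack","divider","push_tab","divider_front","tin","jar"):
        for r in trace(n,l)[:2]:
            pts=np.argwhere(r["pixels"]); rect=cv2.minAreaRect(pts[:,::-1].astype(np.float32))
            print(n,l,round(r["score"],2),np.round(r["pixel"]),len(pts),[np.round(x,1) for x in rect])
E
```

```text
side [0.372 0.649 0.681] -0.05516900579127254
side rack 0.86 [230. 300.] 4435 [array([274.5, 233.5]), array([ 79.4, 162.9]), np.float64(9.5)]
side rack 0.48 [236. 200.] 1295 [array([204. , 232.7]), array([41.5, 45.3]), np.float64(22.2)]
side divider 0.72 [177. 300.] 1250 [array([294.6, 174.7]), array([60.5, 41.1]), np.float64(15.0)]
side divider 0.34 [231. 301.] 4530 [array([274.3, 233.4]), array([ 79.4, 162.9]), np.float64(9.2)]
side divider_front 0.74 [179. 294.] 1308 [array([292.9, 174.4]), array([61.6, 41.2]), np.float64(11.3)]
side tin 0.87 [242. 273.] 2183 [array([273. , 240.4]), array([53.8, 43.3]), np.float64(7.6)]
side jar 0.96 [200. 284.] 1485 [array([280.5, 199. ]), array([46., 35.]), np.float64(90.0)]
side jar 0.87 [188. 376.] 1254 [array([372.2, 189.2]), array([33.3, 50.6]), np.float64(11.3)]
top [0.355 0.015 1.321] -0.1446753598507067
top rack 0.86 [214. 299.] 6445 [array([278.5, 211.3]), array([ 56.1, 164. ]), np.float64(88.7)]
top rack 0.39 [211. 331.] 1717 [array([331.5, 210. ]), array([56., 35.]), np.float64(90.0)]
top divider 0.92 [210. 332.] 1679 [array([331.5, 210. ]), array([56., 35.]), np.float64(90.0)]
top push_tab 0.83 [213. 331.] 1662 [array([331.5, 210. ]), array([56., 35.]), np.float64(90.0)]
top divider_front 0.77 [212. 331.] 1705 [array([331.5, 209.5]), array([57., 35.]), np.float64(90.0)]
top divider_front 0.55 [214. 403.] 365 [array([403. , 232.5]), array([59., 14.]), np.float64(90.0)]
top tin 0.93 [209. 245.] 787 [array([245. , 209.5]), array([41., 20.]), np.float64(90.0)]
top jar 0.92 [207. 282.] 824 [array([282. , 207.5]), array([33., 30.]), np.float64(90.0)]
top jar 0.83 [135. 162.] 945 [array([161.4, 135.6]), array([39.2, 28.8]), np.float64(60.3)]
```

View pics/side0.png

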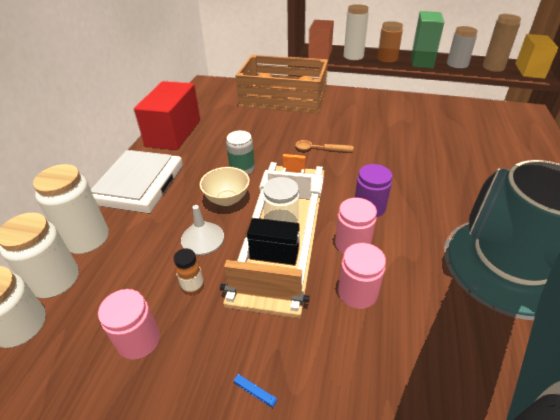

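View pics/top0.png

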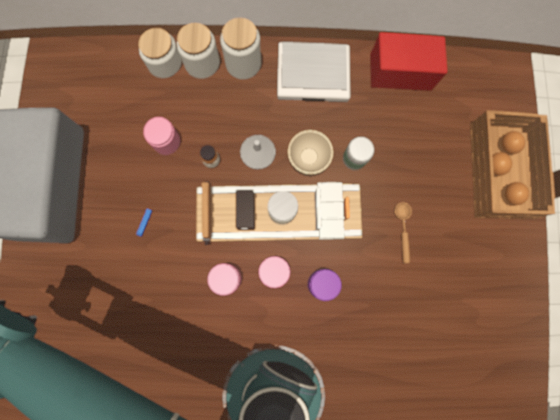

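Run:
```python
from h import *
b=cam("top"); a=cam("side")
for l,z in(("tin",.103),("jar",.128),("divider",.093),("funnel",.05),("spice",.1),("can",.11),("bowl",.06),("spoon",.01),("clip",.01)):
    for r in trace("top",l)[:1]:
        print(l,round(r["score"],2),np.round(r["pixel"]),onz(b,r["pixel"],z).round(3))
r=trace("top","rack")[0]; c=cv2.boxPoints(cv2.minAreaRect(np.argwhere(r["pixels"])[:,::-1].astype(np.float32)))
for p in c: print("rack corner",p,onz(b,p[::-1],.03).round(3))
f=b["frame"]; hsv=cv2.cvtColor(f,cv2.COLOR_BGR2HSV)
m=cv2.inRange(hsv,(5,150,120),(18,255,255))
n,_,st,ce=cv2.connectedComponentsWithStats(m)
for i in range(1,n):
    if st[i,4]>20: print("orange",st[i],ce[i].round(1),onz(b,ce[i][::-1],.093).round(3))
print(read_state()["eef_rot"],read_state()["ft_force"],read_state()["t"])
cv2.imwrite("pics/top_crop.png",cv2.resize(f[150:270,180:440],None,fx=3,fy=3,interpolation=cv2.INTER_CUBIC))
```

```text
tin 0.96 [208. 248.] [0.526 0.082 0.103]
jar 0.98 [279. 225.] [0.333 0.134 0.128]
divider 0.87 [210. 329.] [ 0.527 -0.14   0.093]
funnel 0.8 [152. 257.] [0.698 0.063 0.05 ]
spice 0.54 [156. 207.] [0.671 0.2   0.1  ]
can 0.6 [156. 356.] [ 0.678 -0.212  0.11 ]
bowl 0.83 [152. 310.] [ 0.698 -0.09   0.06 ]
spoon 0.66 [214. 403.] [ 0.531 -0.372  0.01 ]
clip 0.45 [223. 145.] [0.487 0.389 0.01 ]
rack corner [195.6708  185.60336] [0.598 0.24  0.03 ]
rack corner [360.05222 181.35211] [ 0.623 -0.24   0.03 ]
rack corner [361.50955 237.70236] [ 0.458 -0.243  0.03 ]
rack corner [197.12814 241.95361] [0.434 0.228 0.03 ]
orange [446  45   3  26  30] [446.7  57.5] [ 1.001 -0.499  0.093]
orange [503 132  21  22 310] [512.7 142. ] [ 0.744 -0.692  0.093]
orange [493 152  19  24 300] [501.2 163. ] [ 0.678 -0.65   0.093]
orange [507 182  21  23 313] [516.2 193.1] [ 0.59  -0.692  0.093]
orange [345 199   3  19  32] [345.5 208.3] [ 0.533 -0.186  0.093]
[9.62496557e-06 1.77483630e-01 9.84123753e-01 3.26553707e-06] [-0.44582636 -0.11588389 -0.70193784] 1.3
```

The side picture shows the row in the order divider (tab near pixel 294,163), jar (281,195), tin (273,240), then the cheek (263,280). In the top picture the row runs along row ~210: tab at column 346, jar 282, tin 245, cheek 206. The pink and purple jars are look-alikes and stay out of it.

View pics/top_crop.png

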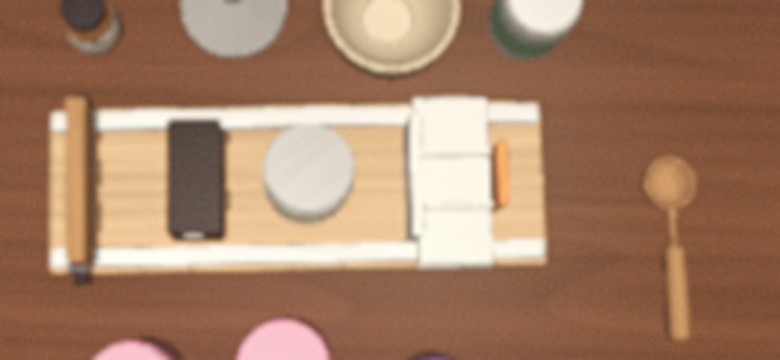

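```bash
cat >> h.py <<'E'
def setup():
    s=cam("top"); q=lambda x,y,z: onz(s,(150+(y-1)/3,180+(x-1)/3),z)
    UL,LL,UR,LR=q(50,110,.032),q(52,272,.018),q(540,102,.032),q(546,264,.018)
    return s,q,UL,LL,UR,LR
E
python3 - <<'E'
from h import *
s,q,UL,LL,UR,LR=setup()
print(UL,LL,UR,LR)
print(np.linalg.norm(UL-UR),np.linalg.norm(LL-LR),np.linalg.norm(UL-LL))
u=(UL-UR)+(LL-LR); u[2]=0; u/=np.linalg.norm(u); O=(UL+LL+UR+LR)/4; O[2]=0
print("axis",u,"O",O)
X=np.array([u[1],-u[0],0])
for n,p in dict(tabR=q(510,174,.093),tabF=q(495,174,.093),tabRbot=q(510,174,.047),cheektop=q(90,180,.103),cheekbot=q(97,185,.018),jar=q(309,170,.128),tinc=q(197,178,.103),front=q(409,175,.093)).items():
    d=p-O; print(n,p.round(3),"rack x,y",(d@X).round(4),(d@u).round(4))
th=np.arctan2(X[1],X[0])
tab=O+u*(-.193)
for k in(0,1):
    phi=(th+np.pi/2)/2+k*np.pi/2   # tool y along rack x
    Q=[0,np.cos(phi),np.sin(phi),0]
    for yy in(-.235,-.01):
        print(Q,ik(list(O+u*yy+[0,0,.062]),Q))
E
```

```text
[0.59539153 0.23735847 0.032     ] [0.43980128 0.2302597  0.018     ] [ 0.6156539  -0.23813259  0.032     ] [ 0.4588425  -0.24634049  0.018     ]
0.47592258860355274 0.4769804106524002 0.15638005035099425
axis [-0.0412462   0.99914901  0.        ] O [ 0.5274223  -0.00421373  0.        ]
tabR [ 0.535 -0.198  0.093] rack x,y -0.0003 -0.1939
tabF [ 0.535 -0.184  0.093] rack x,y -0.0001 -0.18
tabRbot [ 0.542 -0.206  0.047] rack x,y 0.0061 -0.2021
cheektop [0.519 0.185 0.103] rack x,y -0.001 0.1899
cheekbot [0.525 0.19  0.018] rack x,y 0.0059 0.1945
jar [ 0.529 -0.012  0.128] rack x,y 0.0013 -0.0081
tinc [0.523 0.088 0.103] rack x,y -0.0008 0.0928
front [ 0.532 -0.105  0.093] rack x,y 0.0003 -0.1006
[0, np.float64(0.692370493849265), np.float64(0.7215421673380739), 0] [-4.62072991e-01 -1.32850855e-03  1.79041278e+00 -4.44089210e-16
  1.35250838e+00 -5.03330894e-01]
[0, np.float64(0.692370493849265), np.float64(0.7215421673380739), 0] [-7.52176311e-02 -1.35404322e-01  1.91734195e+00 -4.44089210e-16
  1.35965502e+00 -1.16475534e-01]
[0, np.float64(-0.7215421673380736), np.float64(0.6923704938492651), 0] [-4.62072991e-01 -1.32850855e-03  1.79041278e+00 -4.44089210e-16
  1.35250838e+00  2.63826176e+00]
[0, np.float64(-0.7215421673380736), np.float64(0.6923704938492651), 0] None
```

```bash
cat >> h.py <<'E'
u=np.array([-.04125,.99915,0]); O=np.array([.5274,-.0042,0]); Q=[0,0.69237,0.72154,0]
P=lambda y,z: (O+u*y+[0,0,z]).tolist()
def st():
    s=read_state(); return s["t"],(np.array(s["eef_pos"])-O)@u,np.array(s["ft_force"])@u
E
python3 - <<'E'
from h import *
p=read_state()["eef_pos"]; grab(20)
move_linear([p[0],p[1],.26],max_speed=.3)
movep(P(-.25,.24),Q)
move_linear(P(-.25,.062),max_speed=.15)
print(st(),read_state()["eef_pos"],read_state()["grip_width"])
f0=st()[2]
y=-.225; move_linear(P(y,.062),max_speed=.05); 
f0=st()[2]; print(st())
while y<-.185:
    y+=.002; move_linear(P(y,.062),max_speed=.03)
    t=st()
    if t[2]-f0<-1: break
print(st(), f0)
cv2.imwrite("pics/side1.png",cam("side")["frame"])
E
```

```text
(7.075, np.float64(-0.2502504261712352), np.float64(-0.1432090976683517)) [ 0.53816416 -0.25421892  0.06303206] 0.00013436816726999318
(7.725, np.float64(-0.2249033284942432), np.float64(0.06256992872624116))
(12.725, np.float64(-0.1849312851550238), np.float64(0.5601158316955931)) 0.06256992872624116
```

View pics/side1.png

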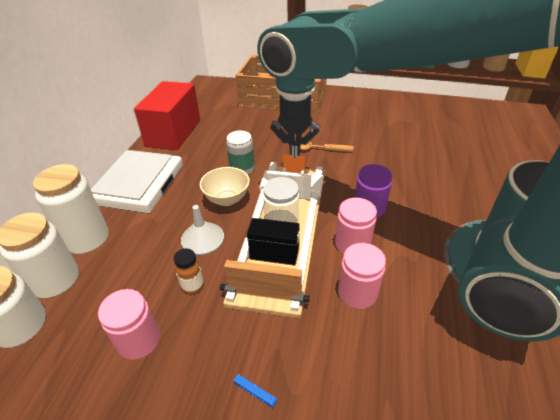

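Gripper is behind the tab at (294,160), well clear of the jar and tin. No force showed, so I'll check whether the divider has already moved.

Run:
```python
import cv2,numpy as np
a=cv2.imread("pics/side0.png");b=cv2.imread("pics/side1.png")
c=np.hstack([cv2.resize(x[130:230,240:340],None,fx=4,fy=4,interpolation=cv2.INTER_CUBIC) for x in(a,b)])
cv2.imwrite("pics/cmp.png",c)
```

```text
(no output)
```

View pics/cmp.png

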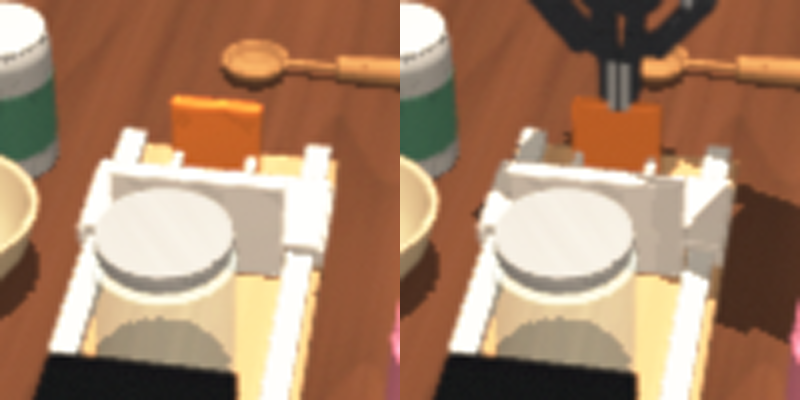

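Run:
```python
from h import *
s=read_state(); p=np.array(s["eef_pos"]); print(p,s["ft_force"],s["torque"],s["joint_efforts"])
a=cam("side")
def sh(n,y,z,x=0): 
    X=np.array([u[1],-u[0],0]); r=proj(a,O+u*y+X*x+[0,0,z])[0]; print(n,r.round(1),"cmp",((r[::-1]-[240,130])*4).round(0))
sh("tcp",(p-O)@u,p[2]); 
sh("tcp front+11 at .093",(p-O)@u+.011,.093); sh("tcp at .093",(p-O)@u,.093)
for y in(-.19,-.18,-.17): sh(f"tab {y} top",y,.093,.03); sh(f"tab {y} top",y,.093,-.03); sh("bot",y,.047)
for y in (-.1,-.09): sh(f"front {y}",y,.093,.056)
```

```text
[ 0.53503788 -0.18901837  0.06201422] [-0.07161389  0.01663993 -0.49249187] [-0.03754416 -0.01001705  0.03129403] [ 9.71029862e-02 -5.59628928e+01 -5.98365211e+01  7.45592377e-03
  4.81750627e-03  1.35220704e-02]
tcp [166.  294.6] cmp [218. 144.]
tcp front+11 at .093 [158.8 294. ] cmp [216. 115.]
tcp at .093 [156.5 294.6] cmp [219. 106.]
tab -0.19 top [154.4 283.8] cmp [175.  98.]
tab -0.19 top [156.4 306.1] cmp [265. 106.]
bot [169.4 294.9] cmp [219. 158.]
tab -0.18 top [156.5 283.2] cmp [173. 106.]
tab -0.18 top [158.5 305.6] cmp [263. 114.]
bot [171.6 294.3] cmp [217. 166.]
tab -0.17 top [158.7 282.5] cmp [170. 115.]
tab -0.17 top [160.7 305.1] cmp [260. 123.]
bot [173.8 293.7] cmp [215. 175.]
front -0.1 [173.7 267.4] cmp [110. 175.]
front -0.09 [176.1 266.6] cmp [106. 184.]
```

Run:
```python
from h import *
for y in(-.181,-.177,-.173):
    move_linear(P(y,.062),max_speed=.02); t=read_state(); print(np.round(st(),4),np.round(t["torque"],3),np.round(t["joint_efforts"][0],2))
s=cam("side"); b=cam("top")
a=cv2.imread("pics/side0.png")
t=cv2.imread("pics/top0.png")
c=np.hstack([cv2.resize(x[130:210,250:330],None,fx=5,fy=5,interpolation=cv2.INTER_CUBIC) for x in(a,s["frame"])])
d=np.vstack([cv2.resize(x[195:230,200:360],None,fx=5,fy=5,interpolation=cv2.INTER_CUBIC)[:95] for x in(t,b["frame"])])
cv2.imwrite("pics/cmp2.png",np.vstack([c,d]))
```

```text
[13.175  -0.1809  0.8354] [ 0.011 -0.001 -0.012] 0.16
[13.525  -0.1769  0.3534] [ 0.032  0.009 -0.016] 0.17
[13.875  -0.1729  0.3659] [0.046 0.041 0.047] 0.17
```

View pics/cmp2.png

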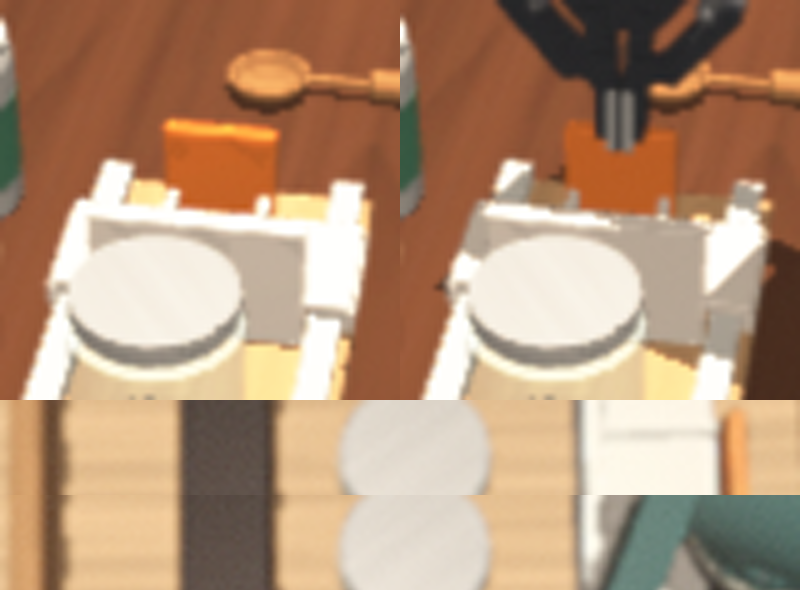

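The fingers end at crop (620,150), drawn over the front of the tab. The divider and jar haven't moved, so the fingertips passed above the tab: the true tip is higher than the reported TCP. I'll raise, back off, and measure the real tip position.

Run:
```python
from h import *
move_linear(P(-.173,.12),max_speed=.2); move_linear(P(-.235,.12),max_speed=.15)
s=cam("side"); p=np.array(read_state()["eef_pos"]); print(st(),p,read_state()["eef_rot"])
f=s["frame"].copy(); f=cv2.resize(f[60:180,230:350],None,fx=5,fy=5,interpolation=cv2.INTER_CUBIC)
for dz,c in((0,(0,0,255)),(.03,(0,255,0)),(.06,(255,0,0))):
    r=proj(s,p+[0,0,dz])[0]; print(dz,r); cv2.circle(f,(int((r[1]-230)*5+2),int((r[0]-60)*5+2)),3,c,-1)
cv2.imwrite("pics/tip.png",f)
```

```text
(15.0333, np.float64(-0.23440239261110124), np.float64(0.2109201037729651)) [ 0.53694217 -0.23840785  0.11959209] [-3.91379186e-04  6.92396733e-01  7.21516881e-01  1.90028683e-05]
0 [137.95719888 297.53883816]
0.03 [128.19905138 297.63650592]
0.06 [118.06469437 297.73675728]
```

View pics/tip.png

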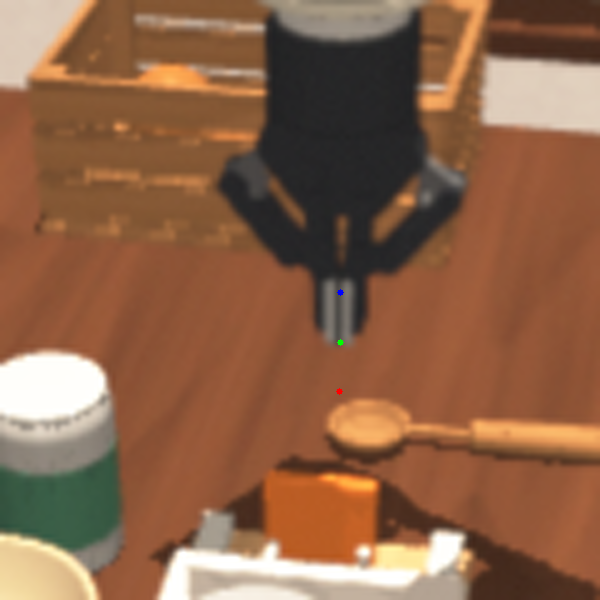

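The red dot is the reported TCP at crop (340,391). The real fingertip is at (340,343), on the green +30 mm dot, so the tip sits about 30 mm higher than reported. I'll command z 30 mm lower.

Run:
```python
from h import *
move_linear(P(-.235,.032),max_speed=.2); f0=st()[2]; print(st(),read_state()["ft_force"])
y=-.221
move_linear(P(y,.032),max_speed=.06)
while y<-.17:
    y+=.004; move_linear(P(y,.032),max_speed=.02); t=st(); print(np.round(t,4))
    if t[2]-f0<-1.5: break
```

```text
(15.625, np.float64(-0.23487601612094716), np.float64(0.16877264209586693)) [-0.13892183  0.16318082  0.96250248]
[16.3583 -0.217  -0.1287]
[16.7083 -0.2129  0.1057]
[17.0583 -0.2089  0.2655]
[17.4083 -0.2049  0.6218]
[17.7583 -0.2008 -0.4658]
[18.1083 -0.1968  0.0616]
[18.4583 -0.1927 -0.4719]
[18.8083 -0.1888 -0.1995]
[19.1583 -0.1847 -0.4506]
[19.5083 -0.1808  0.3473]
[19.8583 -0.1768  0.2071]
[20.2083 -0.1728  0.2509]
[20.5583 -0.1688  0.621 ]
```

Run:
```python
from h import *
s=cam("side"); p=np.array(read_state()["eef_pos"]); print(p)
a=cv2.imread("pics/side0.png")
c=np.hstack([cv2.resize(x[110:210,250:330],None,fx=5,fy=5,interpolation=cv2.INTER_CUBIC) for x in(a,s["frame"])])
cv2.imwrite("pics/cmp3.png",c)
```

```text
[ 0.53435103 -0.17285861  0.03196961]
```

View pics/cmp3.png

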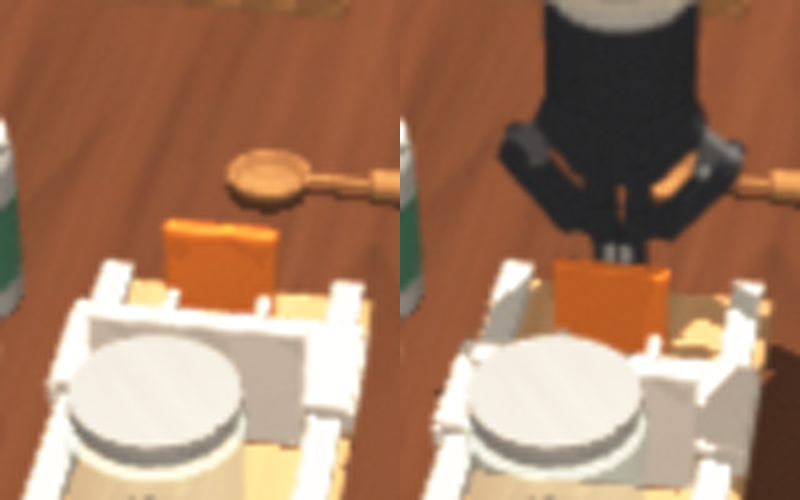

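The tab has moved from crop y≈220 to ≈262, about 36 mm, with the fingers behind it. The push works; the friction force just relaxes at each stop. Continuing gently.

Run:
```python
from h import *
for y,v in((-.131,.02),(-.114,.012),(-.072,.02)):
    move_linear(P(y,.032),max_speed=v); print(np.round(st(),4))
for n in("side","top"):
    s=cam(n); cv2.imwrite(f"pics/{n}4.png",s["frame"])
    for l,z in (("tin",.103),("jar",.128)):
        for r in trace(n,l)[:3]:
            P0=onz(s,r["pixel"],z)-O; print(n,l,round(r["score"],2),np.round(r["pixel"]),"y~",(P0@u).round(3))
f=cv2.imread("pics/side4.png"); g=cv2.imread("pics/top4.png")
cv2.imwrite("pics/c4.png",np.vstack([cv2.resize(f[160:310,220:330],(440,600))[:400],cv2.resize(g[180:245,190:300],(440,260))[:200]]))
```

```text
[22.6583 -0.1309 -3.2128]
[24.225  -0.114  -4.3435]
[26.475  -0.0722 -5.6392]
side tin 0.56 [251. 271.] y~ 0.161
side jar 0.88 [273. 359.] y~ 0.209
side jar 0.63 [223. 353.] y~ 0.08
side jar 0.56 [320. 128.] y~ 0.369
top tin 0.59 [206. 229.] y~ 0.137
top jar 0.75 [135. 161.] y~ 0.322
top jar 0.7 [206. 254.] y~ 0.068
top jar 0.68 [268. 265.] y~ 0.042
```

View pics/c4.png

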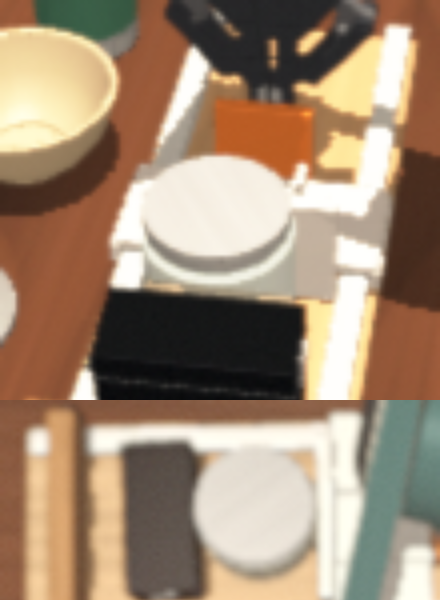

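Jar and tin are now pushed along by the divider, closed up and upright; in the top crop the tin's front edge (x≈125) is about 30 mm short of the cheek (x≈80).

Run:
```python
from h import *
y=-.054
move_linear(P(y,.032),max_speed=.012); fs=[st()[2]]; print(np.round(st(),4))
while y<-.025:
    y+=.0006; move_linear(P(y,.032),max_speed=.004); t=st(); b=np.median(fs[-8:])
    print(np.round(t,4))
    if t[2]<b-3 or t[2]<-11 or t[0]>41: break
    fs.append(t[2])
```

```text
[28.425  -0.0542 -5.2509]
[28.725  -0.0536 -5.7664]
[29.025  -0.053  -5.6671]
[29.325  -0.0524 -5.5845]
[29.625  -0.0517 -5.7387]
[29.925  -0.0511 -5.5944]
[30.225  -0.0505 -5.9205]
[30.525  -0.05   -6.0481]
[30.825  -0.0493 -7.0668]
[31.125  -0.0488 -5.4976]
[31.425  -0.0482 -4.7028]
[31.725  -0.0476 -5.6503]
[32.025  -0.047  -5.4711]
[32.325  -0.0464 -5.3384]
[32.625  -0.0458 -4.9935]
[32.925  -0.0452 -5.7807]
[33.225  -0.0445 -5.9989]
[33.525  -0.044  -5.3193]
[33.825  -0.0433 -4.6578]
[34.125  -0.0427 -5.6283]
[34.425  -0.0421 -5.7094]
[34.725  -0.0415 -5.5329]
[35.025  -0.041  -6.1181]
[35.325  -0.0404 -6.2977]
[35.625  -0.0398 -6.9118]
[35.925  -0.0392 -6.2336]
[36.225  -0.039  -9.5542]
```

Run:
```python
from h import *
move_linear(P(-.0384+.0003,.032),max_speed=.003); print(np.round(st(),4)); sleep(.1); print(np.round(st(),4))
move_linear(P(-.05,.032),max_speed=.03); move_linear(P(-.10,.032),max_speed=.12)
move_linear(P(-.13,.15),max_speed=.15); print(np.round(st(),4))
for n in("side","top"): cv2.imwrite(f"pics/{n}5.png",cam(n)["frame"])
f=cv2.imread("pics/side5.png"); g=cv2.imread("pics/top5.png")
cv2.imwrite("pics/c5.png",np.vstack([cv2.resize(f[160:310,220:330],(440,600))[130:530],cv2.resize(g[180:245,190:300],(440,260))[:200]]))
```

```text
[ 36.475   -0.039  -12.7264]
[ 36.575   -0.039  -12.8307]
[38.65   -0.1296  0.4522]
```

View pics/c5.png

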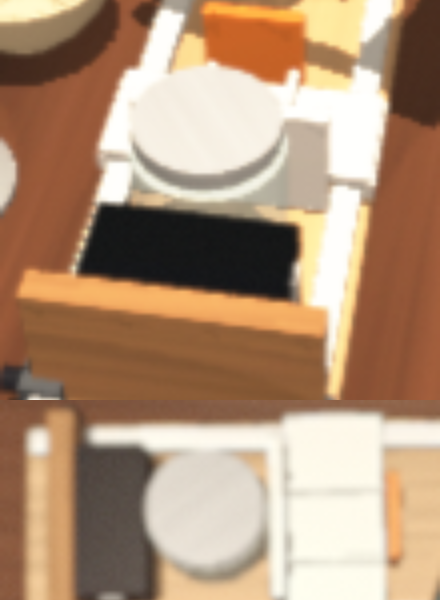

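The row is closed up: tin against the cheek (top crop x≈78), jar touching the tin at x≈150, divider plate at x≈268, and the arm is clear.

```bash
python3 -c "
from bench import *
print(job_done())"
```

```text
the job is handed in; nothing more can be done
None
```

The job is handed in: the divider closed the tin and jar up against the end cheek, felt as a rise from about 6 N to 13 N on the gripper. The arm then backed clear with the row standing closed up at about 39 s; no verdict came back.

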